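# Load the reagent rail in order of size

### The job

Load the analyser's black rail: stand the four loose green-capped amber bottles upright in the middle of the four white pads, one on each, in order of size, with the largest next to the red end stop and the smallest at the other end. Leave the blue-capped bottle standing where it is.

Things in the scene. Friction and masses are not known exactly. Their poses are not given: they have to be found in the camera images.
- bottle_large: the largest green-capped amber reagent bottle with a paper label, a loose upright round cylinder 44 mm in diameter and 104 mm tall (the screw cap, the top 22 mm, has the same diameter as the body); origin at the centre of its underside, z up along its axis
- bottle_medium: the second largest green-capped amber reagent bottle with a paper label, a loose upright round cylinder 38 mm in diameter and 86 mm tall (the screw cap, the top 22 mm, has the same diameter as the body); origin at the centre of its underside, z up along its axis
- bottle_small: the second smallest green-capped amber reagent bottle with a paper label, a loose upright round cylinder 32 mm in diameter and 68 mm tall (the screw cap, the top 22 mm, has the same diameter as the body); origin at the centre of its underside, z up along its axis
- bottle_tiny: the smallest green-capped amber reagent bottle with a paper label, a loose upright round cylinder 26 mm in diameter and 50 mm tall (the screw cap, the top 22 mm, has the same diameter as the body); origin at the centre of its underside, z up along its axis
- blue_bottle: a bystander that must stay where it is: a blue-capped amber bottle, loose, 36 mm in diameter and 75 mm tall, standing in the same row as the green-capped ones; origin at the centre of its underside. (A loose white tub with a grey lid, 62 mm in diameter and 59 mm tall, stands in that row too.)
- pad_1: white round pad 1 of the four on the black loading rail, counted from its right (-y) end to its left (+y) end; fixed, flat, 58 mm in diameter, 3 mm thick; origin at the centre of its underside, on the rail's top 8 mm above the bench, so a bottle stands 3 mm above this origin; y axis along the rail, towards pad_4. Pads are about 80 mm apart; the fixed rail is 90 x 430 mm, 8 mm high
- pad_2: white round pad 2 of the four on the black loading rail, counted from its right (-y) end to its left (+y) end; fixed, flat, 58 mm in diameter, 3 mm thick; origin at the centre of its underside, on the rail's top 8 mm above the bench, so a bottle stands 3 mm above this origin; y axis along the rail, towards pad_4. Pads are about 80 mm apart; the fixed rail is 90 x 430 mm, 8 mm high
- pad_3: white round pad 3 of the four on the black loading rail, counted from its right (-y) end to its left (+y) end; fixed, flat, 58 mm in diameter, 3 mm thick; origin at the centre of its underside, on the rail's top 8 mm above the bench, so a bottle stands 3 mm above this origin; y axis along the rail, towards pad_4. Pads are about 80 mm apart; the fixed rail is 90 x 430 mm, 8 mm high
- pad_4: white round pad 4 of the four on the black loading rail, counted from its right (-y) end to its left (+y) end; fixed, flat, 58 mm in diameter, 3 mm thick; origin at the centre of its underside, on the rail's top 8 mm above the bench, so a bottle stands 3 mm above this origin; y axis along the rail, towards pad_4. Pads are about 80 mm apart; the fixed rail is 90 x 430 mm, 8 mm high
- stop_red: red end stop, a fixed block on the rail, 70 mm across the rail, 22 mm along it, 30 mm high above the rail, about 65 mm from the nearest pad; at either end of the rail (next to pad_1 or pad_4), with a like grey one at the other end; origin at the centre of its underside, 8 mm above the bench

How it is judged (in metres and radians):
At the end, for the whole second after the job is handed in: Green-capped bottles upright (0.1 rad), released, at rest, each within 13 mm of its pad's centre, in order of size from the largest at the red end stop to the smallest at the other end; the blue-capped bottle upright (0.15 rad) within 15 mm of its starting place (((horizontal distance between stop_red and pad_1 below 0.12 m and (horizontal distance between bottle_large and pad_1 below 0.013 m and horizontal distance between bottle_medium and pad_2 below 0.013 m and horizontal distance between bottle_small and pad_3 below 0.013 m and horizontal distance between bottle_tiny and pad_4 below 0.013 m)) or (horizontal distance between stop_red and pad_4 below 0.12 m and (horizontal distance between bottle_large and pad_4 below 0.013 m and horizontal distance between bottle_medium and pad_3 below 0.013 m and horizontal distance between bottle_small and pad_2 below 0.013 m and horizontal distance between bottle_tiny and pad_1 below 0.013 m))) and height (world z) of bottle_large between 0.007 and 0.016 m and angle between each of bottle_large, bottle_medium, bottle_small, bottle_tiny's own z axis and vertical below 0.1 rad and linear speed of each of bottle_large, bottle_medium, bottle_small, bottle_tiny below 0.02 m/s and angular speed of each of bottle_large, bottle_medium, bottle_small, bottle_tiny below 0.2 rad/s and height (world z) of bottle_medium between 0.007 and 0.016 m and height (world z) of bottle_small between 0.007 and 0.016 m and height (world z) of bottle_tiny between 0.007 and 0.016 m and distance of blue_bottle from where it was at the start of the episode below 0.015 m and angle between blue_bottle's own z axis and vertical below 0.15 rad); the robot touches nothing.
It fails at once if the blue-capped bottle is moved by more than 15 mm or tipped (distance of blue_bottle from where it was at the start of the episode above 0.015 m or angle between blue_bottle's own z axis and vertical above 0.3 rad).
It also fails if it takes over 106 s, if anything falls off the work surface, if the arm or the gripper's body presses on something with over 40 N, if the wrist force passes 120 N, or if a joint passes its speed limit or range.

### The arm

A 7-joint arm with a two-finger parallel gripper is mounted at the origin on the work surface. World frame = base frame: x ahead of the robot, y to its left, z up, the work surface at z = 0. Lengths are in m, angles in degrees, forces in N, time in s.
With the tool pointing down it reaches from about 0.425 to 0.875 m from the base axis. Payload 4.7 kg.
Tool frame: the origin (TCP) lies at the very end of the fingers, on their centre line; the grasp point (between the pads) lies env.hold_point_z behind it (env.hold_point_z is the distance from the TCP to the grasp point, in m); z points along the fingers, y is the line along which they close (so a half turn about z gives the same grasp; the last joint's range is limited). The gripper opens to 87 mm and grips with 3 to 60 N. Pads are 19 mm wide; open, the fingers measure 117 mm over their backs; the gripper's body (75 mm by 190 mm) begins 51 mm behind the grasp point.
Start: joints at [-74.364, 18.392, -4.016, 83.108, 1.295, 78.541, -3.26], TCP at [0.166, 0.628, 0.223] pointing down, gripper open.
Joint ranges: [-163.93, 163.93], [-17.29, 119.83], [-79.2, 71.16], [3.27, 140.29], [-89.18, 269.18], [5.43, 117.66], [-154.24, 154.24]. Speed limits (degrees/s): [147.25, 147.25, 180, 180, 180, 180, 180].

### API

Orientations are given as [roll, pitch, yaw] about the fixed x, y, z axes, in that order (R = Rz(yaw) Ry(pitch) Rx(roll)).
In Python, from cell import env gives the robot as it stands.
- The arm moves only by the shell command python3 -m jog 'ROWS' [FORCE]. ROWS is JSON, a list of rows, each an object with "dp": the shift along the tool's x, y, z in cm, a list of three; "twist": the turn about the tool's z in degrees; "fingers": the opening, from 0 (shut) to 1 (fully open). A call has 1 to 8 rows; each row is the pose to reach, as a shift and turn from the pose commanded when the call began, along the tool's axes at that moment; what a row does not reach only later rows make up. A row lasts 1/8 s, in which the tool goes at most 62.5 mm and 10.7 degrees, less where a joint would pass 70% of its speed; a pose out of reach is approached as far as the arm can. A call with a gripper value outside its range is refused whole. The fingers move at their own pace and stop on an object; FORCE is the grip in N (left out, the last holds). Time passes only in rows, so rows that repeat a pose let the fingers close. It gives the time, the measured TCP pose, the force, the opening and the grip force at its end, in the units of the state.
- env.get_obs(): the state, without advancing time (a new reading comes with each control period).
- env.read_camera(name): name is "side" or "top" or "wrist"; returns a dict with "pixels" (420x560x3 uint8, blue, green, red), "depth" (420x560 float32, m along the optical axis (not along the pixel's ray), 0 where there is no reading), "fx", "fy", "cx", "cy" (pixels), "rvec" (rotation vector, rad) and "tvec" (3), from world to camera coordinates, as OpenCV has them. Camera axes: x right, y down, z forward; pixel columns grow to the right and rows downward; lengths in m; the calibration is good to about 2 mm. A picture is of the moment at which its call begins.
- env.sign_off(): hands the job in; it is judged then, once.
The state is a dict: "time_s": time; "qpos": joint angles; "joint_velocities": joint speeds; "effort": joint torques, N m; "tool_pos": TCP position; "tool_rot": TCP orientation; "force": force on the tool from outside, world axes, zero at the start; "wrist_torque": the same for the moment, N m; "grip_width": finger opening in m; "grasp_force": force on a finger pad.
Only numpy, scipy, OpenCV 4.12 (cv2) and the standard library are available. Lean on these libraries where they do the work, as an engineer would, in place of code of your own. Each camera call takes 0.05 s, during which the arm holds its last target. There are 200 camera calls.

## Working session

There is one attempt and no reset: what is moved stays moved. The work goes in short steps, Python scripts to look and compute and a shell command to move; the robot and the scene stay as the last step left them, time stands still between calls to the robot, and variables do not carry over. Pictures are saved under pics/ and viewed, at most 14 in all, crops included, and the job is handed in when it is done.

```bash
mkdir -p pics; ls
python3 - <<'E'
from cell import env
import cv2
o=env.get_obs()
print({k:o[k] for k in('time_s','tool_pos','tool_rot','grip_width','qpos')},env.hold_point_z)
for n in('top','side'):
    c=env.read_camera(n); cv2.imwrite(f'pics/{n}0.png',c['pixels']); print(n,c['fx'],c['cx'],c['rvec'],c['tvec'])
E
```

```text
pics
{'time_s': 0.0, 'tool_pos': array([0.16626552, 0.62779189, 0.22148025]), 'tool_rot': array([-1.79891001e+02,  7.18975528e-03,  1.65172766e+02]), 'grip_width': 0.08715020335491709, 'qpos': array([-74.36310943,  18.43707001,  -4.01625619,  83.17535135,
         1.29657223,  78.54191419,  -3.26111117])} 0.0187
top 386.6672483727976 281.1094884708557 [ 2.20043458 -2.13334212  0.14974293] [-0.03036192  0.53109802  0.79876244]
side 417.56955038209765 272.03610347318636 [ 2.39164326 -0.3253171   0.12076274] [-0.53111519  0.15153723  0.75686885]
```

View pics/top0.png

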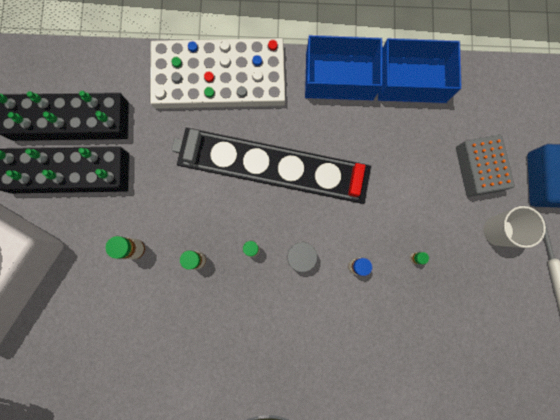

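View pics/side0.png

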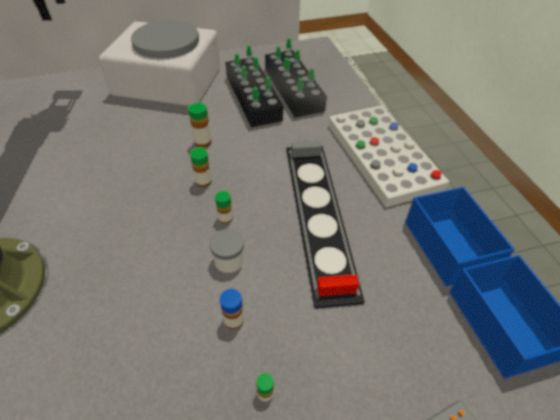

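The top view shows the green caps, largest to smallest, at about (118,247), (191,260), (251,248) and (421,258). The tub is at (302,257) and the blue cap at (362,267). The pads run from (223,154) to (328,176), with the red stop at (357,180). The side view agrees with this order.

```bash
cat > h.py <<'E'
import numpy as np, cv2
from cell import env
from scipy.spatial.transform import Rotation as Rn
def ray(c,uv,z):
    R=cv2.Rodrigues(np.array(c['rvec'],float))[0]; t=np.array(c['tvec']).ravel()
    uv=np.atleast_2d(uv); d=np.c_[(uv[:,0]-c['cx'])/c['fx'],(uv[:,1]-c['cy'])/c['fy'],np.ones(len(uv))]@R
    o=-R.T@t; return o+d*((z-o[2])/d[:,2])[:,None]
def pts(c,m):
    R=cv2.Rodrigues(np.array(c['rvec'],float))[0]; t=np.array(c['tvec']).ravel()
    v,u=np.nonzero(m); d=c['depth'][v,u]; k=d>0; u,v,d=u[k],v[k],d[k]
    return (np.c_[(u-c['cx'])/c['fx']*d,(v-c['cy'])/c['fy']*d,d]-t)@R
def go(x,y,z,yaw):
    """dp (cm) and twist for target TCP, tool pointing down"""
    o=env.get_obs(); R=Rn.from_euler('xyz',o['tool_rot'],degrees=True).as_matrix()
    dp=R.T@(np.array([x,y,z])-o['tool_pos'])*100
    tw=-(yaw-o['tool_rot'][2]); tw=(tw+90)%180-90
    return dp.round(2),round(tw,1)
E
python3 - <<'E'
from h import *
c=env.read_camera('top'); hsv=cv2.cvtColor(c['pixels'],cv2.COLOR_BGR2HSV)
print('cam',ray(c,[280,210],0))
def blobs(m,amin):
    n,l,s,ce=cv2.connectedComponentsWithStats(m.astype(np.uint8)); return [(l==i,ce[i],s[i]) for i in range(1,n) if s[i,4]>amin]
reg=np.zeros(hsv.shape[:2],bool); reg[225:290,100:450]=1
g=cv2.inRange(hsv,(40,100,50),(85,255,255))>0
b=cv2.inRange(hsv,(100,120,60),(130,255,255))>0
for name,m in(('g',g&reg),('b',b&reg)):
    for k,ce,s in blobs(m,30):
        P=pts(c,k); zt=np.percentile(P[:,2],90); T=P[P[:,2]>zt-.006]
        v,u=np.nonzero(k); 
        Q=ray(c,np.c_[u,v],np.array(zt)); 
        print(name,ce.round(),s[4],'ztop',zt.round(4),'mid of top',((T.min(0)+T.max(0))/2).round(4),'size',np.ptp(T,0).round(3))
reg[:]=0; reg[135:205,180:375]=1
w=(cv2.inRange(hsv,(0,0,190),(180,60,255))>0)&reg
for k,ce,s in blobs(w,200):
    print('pad',ce.round(1),s[2:],ray(c,ce,.011).round(4),np.median(pts(c,k)[:,2]).round(4))
r=(cv2.inRange(hsv,(0,150,80),(8,255,255))>0)&reg
for k,ce,s in blobs(r,60): print('red',ce,ray(c,ce,.038))
E
```

```text
cam [[ 0.55115331 -0.01146244  0.        ]]
g [118. 247.] 453 ztop 0.1068 mid of top [0.4553 0.3018 0.1057] size [0.041 0.043 0.007]
g [250. 248.] 183 ztop 0.0713 mid of top [0.4617 0.0478 0.07  ] size [0.029 0.029 0.008]
g [190. 260.] 302 ztop 0.0891 mid of top [0.4348 0.1655 0.0871] size [0.034 0.037 0.008]
g [421. 258.] 148 ztop 0.0534 mid of top [ 0.4536 -0.3116  0.0512] size [0.023 0.024 0.007]
b [362. 267.] 263 ztop 0.0783 mid of top [ 0.4322 -0.1809  0.0762] size [0.032 0.033 0.007]
pad [223.2 153.9] [ 26  25 490] [[0.6725 0.1199 0.011 ]] 0.0129
pad [255.8 160.6] [ 25  24 484] [[0.6595 0.0463 0.011 ]] 0.0127
pad [290.6 167.7] [ 25  25 483] [[ 0.6461 -0.0322  0.011 ]] 0.0127
pad [327.7 175.3] [ 25  25 487] [[ 0.6315 -0.1157  0.011 ]] 0.0127
red [356.52480418 179.3002611 ] [[ 0.61839797 -0.17483339  0.038     ]]
```

Run:
```python
from h import *
c=env.read_camera('top'); m=np.zeros((420,560),bool); m[200:360,0:75]=1
P=pts(c,m); Q=P[P[:,2]>.03]; print('analyser',Q.min(0),Q.max(0), np.percentile(Q[:,2],[50,90,99]))
c=env.read_camera('side'); m[:]=0; m[15:105,100:220]=1
P=pts(c,m); Q=P[P[:,2]>.03]; print('analyser',Q.min(0),Q.max(0), np.percentile(Q[:,2],[50,90,99]))
print(go(.4553,.3018,.22,80), go(.4553,.3018,.051,80))
```

```text
analyser [0.27179838 0.45335882 0.03002044] [0.53410119 0.58372961 0.12420686] [0.09346733 0.12149855 0.12336827]
analyser [0.24161392 0.30631937 0.03000507] [0.56569903 0.75943381 0.14767621] [0.11632942 0.14447285 0.1459792 ]
(array([-36.29, -24.15,   0.23]), np.float64(85.2)) (array([-36.28, -24.14,  17.13]), np.float64(85.2))
```

```bash
python3 -m jog '[{"dp":[-5,-3.3,0],"twist":10.5,"fingers":1},{"dp":[-10,-6.6,0],"twist":21,"fingers":1},{"dp":[-15,-10,0],"twist":31.5,"fingers":1},{"dp":[-20,-13.3,0],"twist":42,"fingers":1},{"dp":[-25,-16.6,0],"twist":52.5,"fingers":1},{"dp":[-30,-20,0],"twist":63,"fingers":1},{"dp":[-33.5,-22.3,0],"twist":73.5,"fingers":1},{"dp":[-36.3,-24.15,0],"twist":84,"fingers":1}]' 20
python3 - <<'E'
from h import *
print(env.get_obs()['tool_pos'],env.get_obs()['tool_rot'],go(.4553,.3018,.051,80))
E
```

```text
time_s: 1.25
tool_pos: [0.4568, 0.3, 0.2227]
tool_rot: [180.0, -0.0, 80.7]
force: [-0.0, 0.6, -0.3]
grip_width: 0.0871
grasp_force: 0.0
[0.4567681  0.30001662 0.22273934] [ 1.79980681e+02 -1.56459599e-02  8.07106498e+01] (array([ 0.15, -0.18, 17.17]), np.float64(0.7))
```

```bash
python3 -m jog '[{"dp":[0.15,-0.18,4],"twist":0.7,"fingers":1},{"dp":[0.15,-0.18,8.5],"twist":0.7,"fingers":1},{"dp":[0.15,-0.18,13],"twist":0.7,"fingers":1},{"dp":[0.15,-0.18,16],"twist":0.7,"fingers":1},{"dp":[0.15,-0.18,17.2],"twist":0.7,"fingers":0.9},{"dp":[0.15,-0.18,17.2],"twist":0.7,"fingers":0.4},{"dp":[0.15,-0.18,17.2],"twist":0.7,"fingers":0.4},{"dp":[0.15,-0.18,17.2],"twist":0.7,"fingers":0.4}]' 20
python3 -m jog '[{"dp":[0,0,0],"twist":0,"fingers":0.3},{"dp":[0,0,0],"twist":0,"fingers":0.3},{"dp":[0,0,0],"twist":0,"fingers":0.3},{"dp":[0,0,0],"twist":0,"fingers":0.3}]' 20
python3 - <<'E'
from h import *
print(go(.6315,-.1157,.2,80),go(.6315,-.1157,.064,80))
E
```

```text
time_s: 2.25
tool_pos: [0.4548, 0.3045, 0.052]
tool_rot: [179.9, -0.1, 80.5]
force: [-0.9, 0.3, 0.9]
grip_width: 0.0561
grasp_force: 0.0
time_s: 2.75
tool_pos: [0.4544, 0.3041, 0.0512]
tool_rot: [180.0, -0.1, 80.5]
force: [0.2, -0.6, 5.9]
grip_width: 0.0435
grasp_force: 20.0
(array([-38.46,  24.43, -14.9 ]), np.float64(0.5)) (array([-38.47,  24.42,  -1.3 ]), np.float64(0.5))
```

```bash
python3 -m jog '[{"dp":[0,0,-2],"twist":0,"fingers":0.3},{"dp":[0,0,-6],"twist":0,"fingers":0.3},{"dp":[0,0,-10],"twist":0,"fingers":0.3},{"dp":[-2,1.3,-13],"twist":0,"fingers":0.3},{"dp":[-6,3.8,-14],"twist":0,"fingers":0.3},{"dp":[-10,6.4,-14],"twist":0,"fingers":0.3},{"dp":[-14,9,-14],"twist":0,"fingers":0.3},{"dp":[-18,11.5,-14],"twist":0,"fingers":0.3}]' 25
python3 -m jog '[{"dp":[-4,2.6,0],"twist":0,"fingers":0.3},{"dp":[-8,5.1,0],"twist":0,"fingers":0.3},{"dp":[-12,7.7,0],"twist":0,"fingers":0.3},{"dp":[-16,10.2,0],"twist":0,"fingers":0.3},{"dp":[-19,12,0],"twist":0,"fingers":0.3},{"dp":[-20.3,12.9,0],"twist":0.5,"fingers":0.3},{"dp":[-20.3,12.9,0],"twist":0.5,"fingers":0.3}]' 25
python3 - <<'E'
from h import *
c=env.read_camera('top'); cv2.imwrite('pics/top1.png',c['pixels'][120:260,150:450])
c2=env.read_camera('side')
for n,c in(('top',c),('side',c2)):
    g=cv2.inRange(cv2.cvtColor(c['pixels'],cv2.COLOR_BGR2HSV),(40,100,50),(85,255,255))>0
    P=pts(c,g); k=(abs(P[:,0]-.6315)<.05)&(abs(P[:,1]+.1157)<.06)&(P[:,2]>.1); print(n,k.sum(),P[k].min(0) if k.any() else '',P[k].max(0) if k.any() else '')
print(go(.6315,-.114,.064,80))
E
```

```text
time_s: 3.75
tool_pos: [0.5374, 0.1057, 0.1898]
tool_rot: [-179.9, 0.0, 80.5]
force: [0.5, -0.6, -1.3]
grip_width: 0.0434
grasp_force: 25.0
time_s: 4.62
tool_pos: [0.6308, -0.1147, 0.1898]
tool_rot: [-179.9, 0.0, 79.9]
force: [-0.6, 0.1, -1.8]
grip_width: 0.0438
grasp_force: 25.0
top 0  
side 566 [ 0.59664867 -0.15049005  0.21253107] [ 0.65485949 -0.09378564  0.35347262]
(array([-0.19,  0.11, 12.6 ]), np.float64(0.1))
```

View pics/top1.png

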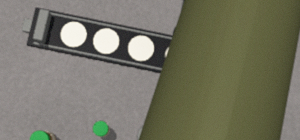

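```bash
python3 -m jog '[{"dp":[0,0,2],"twist":0,"fingers":0.3},{"dp":[-0.1,0,5],"twist":0,"fingers":0.3},{"dp":[-0.1,0.1,8],"twist":0,"fingers":0.3},{"dp":[-0.1,0.1,10.5],"twist":0,"fingers":0.3},{"dp":[-0.1,0.1,12],"twist":0,"fingers":0.3},{"dp":[-0.1,0.1,12.5],"twist":0,"fingers":0.3},{"dp":[-0.1,0.1,12.6],"twist":0,"fingers":0.3},{"dp":[-0.1,0.1,12.6],"twist":0,"fingers":0.3}]' 25
```

```text
time_s: 5.72
tool_pos: [0.6327, -0.1156, 0.0655]
tool_rot: [179.9, -0.0, 80.0]
force: [0.7, 0.3, -1.2]
grip_width: 0.0436
grasp_force: 25.0
```

```bash
python3 -m jog '[{"dp":[-0.1,0,0.15],"twist":0,"fingers":0.3},{"dp":[-0.1,0,0.25],"twist":0,"fingers":0.3},{"dp":[-0.1,0,0.25],"twist":0,"fingers":0.3},{"dp":[-0.1,0,0.25],"twist":0,"fingers":0.3}]' 25
```

```text
time_s: 6.22
tool_pos: [0.6321, -0.1166, 0.0624]
tool_rot: [180.0, 0.0, 80.0]
force: [0.0, -0.3, 1.0]
grip_width: 0.0434
grasp_force: 25.0
```

```bash
python3 -m jog '[{"dp":[0,0,0],"twist":0,"fingers":0.6},{"dp":[0,0,0],"twist":0,"fingers":0.8},{"dp":[0,0,0],"twist":0,"fingers":1},{"dp":[0,0,0],"twist":0,"fingers":1},{"dp":[0,0,-3],"twist":0,"fingers":1},{"dp":[0,0,-8],"twist":0,"fingers":1},{"dp":[0,0,-13],"twist":0,"fingers":1},{"dp":[0,0,-14],"twist":0,"fingers":1}]'
python3 - <<'E'
from h import *
print(go(.4348,.1655,.2,80),go(.4348,.1655,.039,80))
E
```

```text
time_s: 7.22
tool_pos: [0.6339, -0.1173, 0.2065]
tool_rot: [179.6, -0.0, 80.0]
force: [0.1, -0.0, -0.3]
grip_width: 0.0868
grasp_force: 0.0
(array([ 24.37, -24.54,   0.49]), np.float64(-0.0)) (array([ 24.36, -24.65,  16.59]), np.float64(-0.0))
```

```bash
python3 -m jog '[{"dp":[3.5,-3.5,0],"twist":0,"fingers":1},{"dp":[7,-7,0],"twist":0,"fingers":1},{"dp":[10.5,-10.5,0],"twist":0,"fingers":1},{"dp":[14,-14,0],"twist":0,"fingers":1},{"dp":[17.5,-17.5,0],"twist":0,"fingers":1},{"dp":[21,-21,0],"twist":0,"fingers":1},{"dp":[24.4,-24.5,0],"twist":0,"fingers":1},{"dp":[24.4,-24.5,0],"twist":0,"fingers":1}]'
python3 - <<'E'
from h import *
print(env.get_obs()['tool_pos'],go(.4348,.1655,.2,80),go(.4348,.1655,.039,80))
c=env.read_camera('top'); cv2.imwrite('pics/top2.png',c['pixels'][120:290,90:450])
g=cv2.inRange(cv2.cvtColor(c['pixels'],cv2.COLOR_BGR2HSV),(40,100,50),(85,255,255))>0
P=pts(c,g); k=(abs(P[:,0]-.6315)<.05)&(abs(P[:,1]+.1157)<.05)&(abs(P[:,2]-.115)<.012); T=P[k]; print((T.min(0)+T.max(0))/2,np.ptp(T,0),k.sum())
E
```

```text
time_s: 8.22
tool_pos: [0.4302, 0.1698, 0.2012]
tool_rot: [-179.9, -0.0, 80.4]
force: [0.3, -0.3, -0.6]
grip_width: 0.087
grasp_force: 0.0
[0.43024222 0.16984986 0.20119167] (array([-0.35,  0.52,  0.12]), np.float64(0.4)) (array([-0.35,  0.55, 16.22]), np.float64(0.4))
[ 0.63172892 -0.11772573  0.11187955] [0.04188456 0.0429992  0.01720928] 387
```

View pics/top2.png

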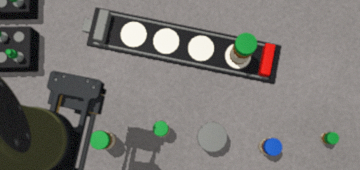

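The large bottle stands upright on the pad beside the red stop (cap at crop (246,44)). Its measured offset from the pad centre is about 2 mm. Next is the medium bottle.

```bash
python3 -m jog '[{"dp":[-0.3,0.5,4],"twist":0.4,"fingers":1},{"dp":[-0.3,0.5,8],"twist":0.4,"fingers":1},{"dp":[-0.3,0.5,12],"twist":0.4,"fingers":1},{"dp":[-0.3,0.5,15],"twist":0.4,"fingers":1},{"dp":[-0.3,0.5,16.2],"twist":0.4,"fingers":0.9},{"dp":[-0.3,0.5,16.2],"twist":0.4,"fingers":0.4},{"dp":[-0.3,0.5,16.2],"twist":0.4,"fingers":0.3},{"dp":[-0.3,0.5,16.2],"twist":0.4,"fingers":0.3}]' 20
python3 -m jog '[{"dp":[0,0,0],"twist":0,"fingers":0.25},{"dp":[0,0,0],"twist":0,"fingers":0.25},{"dp":[0,0,0],"twist":0,"fingers":0.25},{"dp":[0,0,0],"twist":0,"fingers":0.25}]' 20
python3 - <<'E'
from h import *
p=env.get_obs()['tool_pos'];print(p,go(.6461,-.0322+(p[1]-.1655),p[2]+.115,80))
E
```

```text
time_s: 9.28
tool_pos: [0.4384, 0.1631, 0.0413]
tool_rot: [179.9, -0.1, 79.6]
force: [-0.4, 1.0, 0.4]
grip_width: 0.0562
grasp_force: 0.0
time_s: 9.78
tool_pos: [0.4374, 0.1629, 0.0404]
tool_rot: [-180.0, -0.0, 79.6]
force: [-2.4, -0.5, 4.5]
grip_width: 0.0379
grasp_force: 20.0
[0.43743723 0.16289014 0.04040348] (array([-15.66,  24.1 , -11.51]), np.float64(-0.4))
```

```bash
python3 -m jog '[{"dp":[0,0,-2],"twist":0,"fingers":0.25},{"dp":[0,0,-6],"twist":0,"fingers":0.25},{"dp":[0,0,-9.5],"twist":0,"fingers":0.25},{"dp":[-1.3,2,-11.2],"twist":0,"fingers":0.25},{"dp":[-3.5,5.5,-11.5],"twist":0,"fingers":0.25},{"dp":[-5.8,9,-11.5],"twist":0,"fingers":0.25},{"dp":[-8.1,12.5,-11.5],"twist":0,"fingers":0.25},{"dp":[-10.4,16,-11.5],"twist":0,"fingers":0.25}]' 25
python3 -m jog '[{"dp":[-2.3,3.5,0],"twist":0,"fingers":0.25},{"dp":[-4.3,6.6,0],"twist":0,"fingers":0.25},{"dp":[-5.2,8,0],"twist":-0.4,"fingers":0.25},{"dp":[-5.2,8.1,0],"twist":-0.4,"fingers":0.25},{"dp":[-5.2,8.1,2.5],"twist":-0.4,"fingers":0.25},{"dp":[-5.2,8.1,5],"twist":-0.4,"fingers":0.25},{"dp":[-5.2,8.1,5],"twist":-0.4,"fingers":0.25},{"dp":[-5.2,8.1,5],"twist":-0.4,"fingers":0.25}]' 25
python3 - <<'E'
from h import *
p=env.get_obs()['tool_pos'];print(p,go(.6461,-.0342,.0515,80))
E
```

```text
time_s: 10.78
tool_pos: [0.5768, 0.0304, 0.1546]
tool_rot: [180.0, 0.0, 79.6]
force: [0.2, 0.4, -1.0]
grip_width: 0.0374
grasp_force: 25.0
time_s: 11.78
tool_pos: [0.6465, -0.0334, 0.1061]
tool_rot: [179.9, -0.1, 80.0]
force: [1.0, 0.0, -1.6]
grip_width: 0.0377
grasp_force: 25.0
[ 0.64645725 -0.03339135  0.10614649] (array([-0.09, -0.03,  5.46]), np.float64(0.0))
```

```bash
python3 -m jog '[{"dp":[0,0,2.5],"twist":0,"fingers":0.25},{"dp":[0,0,4.5],"twist":0,"fingers":0.25},{"dp":[0,0,5.1],"twist":0,"fingers":0.25},{"dp":[0,0,5.3],"twist":0,"fingers":0.25},{"dp":[0,0,5.3],"twist":0,"fingers":0.25},{"dp":[0,0,5.3],"twist":0,"fingers":0.25}]' 25
```

```text
time_s: 12.52
tool_pos: [0.6468, -0.0345, 0.0528]
tool_rot: [179.9, -0.0, 80.0]
force: [0.4, 0.4, -0.9]
grip_width: 0.0379
grasp_force: 25.0
```

```bash
python3 -m jog '[{"dp":[0,0,0.1],"twist":0,"fingers":0.25},{"dp":[0,0,0.1],"twist":0,"fingers":0.6},{"dp":[0,0,0.1],"twist":0,"fingers":0.8},{"dp":[0,0,0.1],"twist":0,"fingers":1},{"dp":[0,0,0.1],"twist":0,"fingers":1},{"dp":[0,0,-3],"twist":0,"fingers":1},{"dp":[0,0,-8],"twist":0,"fingers":1},{"dp":[0,0,-13],"twist":0,"fingers":1}]'
python3 - <<'E'
from h import *
print(go(.4617,.0478,.18,80))
E
```

```text
time_s: 13.52
tool_pos: [0.6459, -0.0344, 0.1833]
tool_rot: [-180.0, 0.0, 80.0]
force: [1.5, 0.6, 0.4]
grip_width: 0.0865
grasp_force: 0.0
(array([  4.89, -19.57,   0.33]), np.float64(-0.0))
```

```bash
python3 -m jog '[{"dp":[1.2,-4.9,0],"twist":0,"fingers":1},{"dp":[2.4,-9.8,0],"twist":0,"fingers":1},{"dp":[3.6,-14.7,0],"twist":0,"fingers":1},{"dp":[4.9,-19.5,0],"twist":0,"fingers":1},{"dp":[4.9,-19.5,0],"twist":0,"fingers":1},{"dp":[4.9,-19.5,0],"twist":0,"fingers":1}]'
python3 - <<'E'
from h import *
print(env.get_obs()['tool_pos'],go(.4617,.0478,.026,80))
c=env.read_camera('side'); cv2.imwrite('pics/side2.png',c['pixels'])
c=env.read_camera('top')
g=cv2.inRange(cv2.cvtColor(c['pixels'],cv2.COLOR_BGR2HSV),(40,100,50),(85,255,255))>0
P=pts(c,g); k=(abs(P[:,0]-.6461)<.035)&(abs(P[:,1]+.0322)<.035)&(abs(P[:,2]-.097)<.012); T=P[k]; print(k.sum(),(T.min(0)+T.max(0))/2,np.ptp(T,0))
E
```

```text
time_s: 14.28
tool_pos: [0.4635, 0.0476, 0.1826]
tool_rot: [179.9, -0.0, 80.0]
force: [1.9, 0.5, 0.4]
grip_width: 0.0871
grasp_force: 0.0
[0.46347971 0.04756424 0.18259018] (array([-0.02, -0.2 , 15.66]), np.float64(-0.0))
277 [ 0.64716194 -0.03136591  0.09370523] [0.03658209 0.03631923 0.01693618]
```

View pics/side2.png

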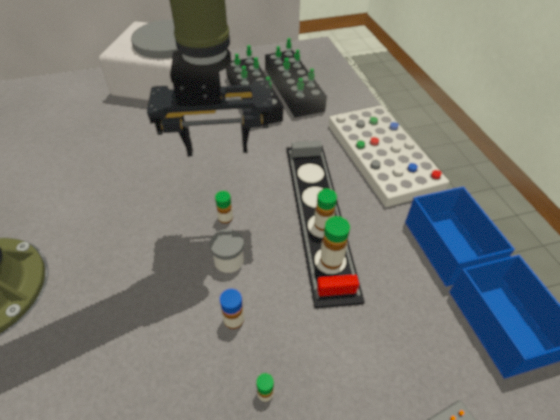

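The side view shows the large bottle (335,245) and medium bottle (325,210) standing on pads 1 and 2. The medium is within about 2 mm of its pad centre. The gripper is over the small bottle.

```bash
python3 -m jog '[{"dp":[0,-0.1,4],"twist":0,"fingers":1},{"dp":[0,-0.1,8],"twist":0,"fingers":1},{"dp":[0,-0.1,12],"twist":0,"fingers":1},{"dp":[0,-0.1,14.7],"twist":0,"fingers":1},{"dp":[0,-0.1,15.6],"twist":0,"fingers":0.9},{"dp":[0,-0.1,15.6],"twist":0,"fingers":0.4},{"dp":[0,-0.1,15.6],"twist":0,"fingers":0.3},{"dp":[0,-0.1,15.6],"twist":0,"fingers":0.2}]' 20
python3 -m jog '[{"dp":[0,0,0],"twist":0,"fingers":0.2},{"dp":[0,0,0],"twist":0,"fingers":0.2},{"dp":[0,0,0],"twist":0,"fingers":0.2},{"dp":[0,0,0],"twist":0,"fingers":0.2}]' 20
python3 - <<'E'
from h import *
p=env.get_obs()['tool_pos'];print(p,go(.6595,.0463+(p[1]-.0478),p[2]+.115,80))
E
```

```text
time_s: 15.38
tool_pos: [0.4627, 0.0482, 0.0271]
tool_rot: [179.9, -0.1, 80.0]
force: [0.3, -0.7, -0.1]
grip_width: 0.0563
grasp_force: 0.0
time_s: 15.88
tool_pos: [0.4619, 0.0481, 0.0262]
tool_rot: [180.0, -0.0, 80.0]
force: [-0.3, -0.2, 2.2]
grip_width: 0.0315
grasp_force: 20.0
[0.46185431 0.04810288 0.02623908] (array([  3.29,  19.49, -11.5 ]), np.float64(-0.0))
```

```bash
python3 -m jog '[{"dp":[0,0,-2],"twist":0,"fingers":0.2},{"dp":[0,0,-6],"twist":0,"fingers":0.2},{"dp":[0,0,-9.5],"twist":0,"fingers":0.2},{"dp":[0.3,1.8,-11.5],"twist":0,"fingers":0.2},{"dp":[1,6,-11.5],"twist":0,"fingers":0.2},{"dp":[1.8,10.5,-11.5],"twist":0,"fingers":0.2},{"dp":[2.5,15,-11.5],"twist":0,"fingers":0.2},{"dp":[3.1,18.5,-11.5],"twist":0,"fingers":0.2}]' 25
python3 -m jog '[{"dp":[0.2,1,0],"twist":0,"fingers":0.2},{"dp":[0.2,1,0],"twist":0,"fingers":0.2},{"dp":[0.2,1,2.5],"twist":0,"fingers":0.2},{"dp":[0.2,1,5.5],"twist":0,"fingers":0.2},{"dp":[0.2,1,8],"twist":0,"fingers":0.2},{"dp":[0.2,1,9],"twist":0,"fingers":0.2},{"dp":[0.2,1,9],"twist":0,"fingers":0.2},{"dp":[0.2,1,9],"twist":0,"fingers":0.2}]' 25
python3 - <<'E'
from h import *
p=env.get_obs()['tool_pos'];print(p,go(.6595,.0466,.0380,80))
E
```

```text
time_s: 16.88
tool_pos: [0.6508, 0.0464, 0.1403]
tool_rot: [-180.0, 0.0, 80.0]
force: [0.1, 0.0, 0.4]
grip_width: 0.0316
grasp_force: 25.0
time_s: 17.88
tool_pos: [0.6602, 0.0466, 0.0525]
tool_rot: [179.9, -0.1, 80.0]
force: [0.5, 1.3, -0.3]
grip_width: 0.0316
grasp_force: 25.0
[0.6602054  0.04658715 0.05253439] (array([-0.01, -0.07,  1.45]), np.float64(-0.0))
```

```bash
python3 -m jog '[{"dp":[0,0,0.8],"twist":0,"fingers":0.2},{"dp":[0,0,1.3],"twist":0,"fingers":0.2},{"dp":[0,0,1.45],"twist":0,"fingers":0.2},{"dp":[0,0,1.45],"twist":0,"fingers":0.2},{"dp":[0,0,1.45],"twist":0,"fingers":0.2}]' 25
```

```text
time_s: 18.5
tool_pos: [0.6594, 0.0466, 0.0373]
tool_rot: [-180.0, -0.0, 80.0]
force: [-2.1, -0.7, 6.5]
grip_width: 0.0314
grasp_force: 25.0
```

Contact at the expected height, so I'll release.

```bash
python3 -m jog '[{"dp":[0,0,0],"twist":0,"fingers":0.6},{"dp":[0,0,0],"twist":0,"fingers":0.8},{"dp":[0,0,0],"twist":0,"fingers":1},{"dp":[0,0,0],"twist":0,"fingers":1},{"dp":[0,0,-3],"twist":0,"fingers":1},{"dp":[0,0,-8],"twist":0,"fingers":1},{"dp":[0,0,-13],"twist":0,"fingers":1},{"dp":[0,0,-14],"twist":0,"fingers":1}]'
python3 - <<'E'
from h import *
print(env.get_obs()['tool_pos'],go(.4536,-.3116,.18,80))
E
```

```text
time_s: 19.5
tool_pos: [0.6619, 0.0462, 0.1811]
tool_rot: [179.6, -0.1, 80.0]
force: [0.8, -0.1, -0.1]
grip_width: 0.0868
grasp_force: 0.0
[0.66185372 0.04621607 0.1810785 ] (array([-38.87, -14.27,  -0.09]), np.float64(-0.0))
```

```bash
python3 -m jog '[{"dp":[-4,-1.5,0],"twist":0,"fingers":1},{"dp":[-9,-3.3,0],"twist":0,"fingers":1},{"dp":[-14,-5.1,0],"twist":0,"fingers":1},{"dp":[-19,-7,0],"twist":0,"fingers":1},{"dp":[-24,-8.8,0],"twist":0,"fingers":1},{"dp":[-29,-10.6,0],"twist":0,"fingers":1},{"dp":[-34,-12.5,0],"twist":0,"fingers":1},{"dp":[-38.5,-14.1,0],"twist":0,"fingers":1}]'
python3 -m jog '[{"dp":[0,0,0],"twist":0,"fingers":1},{"dp":[0,0,0],"twist":0,"fingers":1}]'
python3 - <<'E'
from h import *
print(env.get_obs()['tool_pos'],go(.4536,-.3116,.012,80))
c=env.read_camera('top'); cv2.imwrite('pics/top3.png',c['pixels'][120:290,90:450])
g=cv2.inRange(cv2.cvtColor(c['pixels'],cv2.COLOR_BGR2HSV),(40,100,50),(85,255,255))>0
P=pts(c,g)
for n,x,y,z in(('L',.6315,-.1157,.115),('M',.6461,-.0322,.097),('S',.6595,.0463,.079)):
    k=(abs(P[:,0]-x)<.035)&(abs(P[:,1]-y)<.035)&(abs(P[:,2]-z)<.012); T=P[k]
    if k.any(): print(n,k.sum(),((T.min(0)+T.max(0))/2-[x,y,z]).round(4),np.ptp(T,0).round(3))
E
```

```text
time_s: 20.5
tool_pos: [0.4519, -0.3094, 0.1758]
tool_rot: [-180.0, -0.0, 79.9]
force: [0.6, 0.9, -0.7]
grip_width: 0.0869
grasp_force: 0.0
time_s: 20.75
tool_pos: [0.4537, -0.3072, 0.1759]
tool_rot: [-180.0, -0.1, 80.0]
force: [0.2, -0.1, 0.1]
grip_width: 0.0869
grasp_force: 0.0
[ 0.45373346 -0.3072025   0.17588348] (array([-0.45,  0.08, 16.39]), np.float64(-0.0))
L 385 [-0.0002 -0.002  -0.0035] [0.042 0.043 0.017]
M 274 [ 0.0007  0.0009 -0.003 ] [0.036 0.036 0.017]
S 190 [-0.0003  0.0004 -0.0033] [0.03  0.029 0.016]
```

View pics/top3.png

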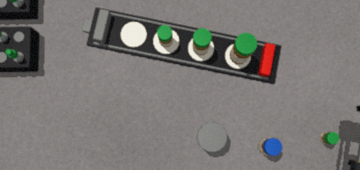

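Three bottles stand centred on their pads (crop (246,44), (202,38) and (166,34)), all within 2 mm. The tiny one is next, at (332,138).

```bash
python3 -m jog '[{"dp":[-0.4,0,4],"twist":0,"fingers":1},{"dp":[-0.4,0,8],"twist":0,"fingers":1},{"dp":[-0.4,0,12],"twist":0,"fingers":1},{"dp":[-0.4,0,15],"twist":0,"fingers":1},{"dp":[-0.4,0,16.3],"twist":0,"fingers":0.9},{"dp":[-0.4,0,16.3],"twist":0,"fingers":0.4},{"dp":[-0.4,0,16.3],"twist":0,"fingers":0.3},{"dp":[-0.4,0,16.3],"twist":0,"fingers":0.15}]' 20
python3 -m jog '[{"dp":[0,0,0],"twist":0,"fingers":0.15},{"dp":[0,0,0],"twist":0,"fingers":0.15},{"dp":[0,0,0],"twist":0,"fingers":0.15},{"dp":[0,0,0],"twist":0,"fingers":0.15},{"dp":[0,0,0],"twist":0,"fingers":0.15}]' 20
python3 - <<'E'
from h import *
p=env.get_obs()['tool_pos'];print(p,go(.6725,.1199+(p[1]+.3116),p[2]+.15,80))
E
```

```text
time_s: 21.8
tool_pos: [0.4539, -0.3123, 0.0148]
tool_rot: [179.9, 0.0, 80.0]
force: [0.3, 0.8, -0.0]
grip_width: 0.0562
grasp_force: 0.0
time_s: 22.42
tool_pos: [0.453, -0.312, 0.0136]
tool_rot: [180.0, -0.0, 80.0]
force: [-0.6, 0.4, 1.0]
grip_width: 0.0258
grasp_force: 20.0
[ 0.45296843 -0.3120175   0.0136134 ] (array([ 46.32,  14.1 , -14.99]), np.float64(-0.0))
```

```bash
python3 -m jog '[{"dp":[0,0,-2],"twist":0,"fingers":0.15},{"dp":[0,0,-6],"twist":0,"fingers":0.15},{"dp":[0,0,-10],"twist":0,"fingers":0.15},{"dp":[0,0,-14],"twist":0,"fingers":0.15},{"dp":[2,0.6,-15],"twist":0,"fingers":0.15},{"dp":[6.6,2,-15],"twist":0,"fingers":0.15},{"dp":[11.5,3.5,-15],"twist":0,"fingers":0.15},{"dp":[16.4,5,-15],"twist":0,"fingers":0.15}]' 25
python3 -m jog '[{"dp":[4.9,1.5,0],"twist":0,"fingers":0.15},{"dp":[9.9,3,0],"twist":0,"fingers":0.15},{"dp":[14.8,4.5,0],"twist":0,"fingers":0.15},{"dp":[19.7,6,0],"twist":0,"fingers":0.15},{"dp":[24.6,7.5,0],"twist":0,"fingers":0.15},{"dp":[28.5,8.7,0],"twist":0,"fingers":0.15},{"dp":[29.9,9.1,0],"twist":0,"fingers":0.15},{"dp":[29.9,9.1,0],"twist":0,"fingers":0.15}]' 25
python3 - <<'E'
from h import *
p=env.get_obs()['tool_pos'];print(p,go(.6725,.1197,.0245,80))
E
```

```text
time_s: 23.42
tool_pos: [0.5315, -0.1582, 0.1651]
tool_rot: [179.9, -0.0, 79.9]
force: [-0.3, -0.3, -0.2]
grip_width: 0.0253
grasp_force: 25.0
time_s: 24.42
tool_pos: [0.6723, 0.1193, 0.164]
tool_rot: [180.0, 0.1, 80.0]
force: [0.2, -1.0, -0.2]
grip_width: 0.0258
grasp_force: 25.0
[0.67233933 0.1192608  0.1640168 ] (array([ 0.06,  0.  , 13.95]), np.float64(0.0))
```

```bash
python3 -m jog '[{"dp":[0,0,3],"twist":0,"fingers":0.15},{"dp":[0,0,6.5],"twist":0,"fingers":0.15},{"dp":[0,0,10],"twist":0,"fingers":0.15},{"dp":[0,0,12.5],"twist":0,"fingers":0.15},{"dp":[0,0,13.5],"twist":0,"fingers":0.15},{"dp":[0,0,13.8],"twist":0,"fingers":0.15},{"dp":[0,0,13.8],"twist":0,"fingers":0.15},{"dp":[0,0,13.8],"twist":0,"fingers":0.15}]' 25
```

```text
time_s: 25.42
tool_pos: [0.6732, 0.1194, 0.0269]
tool_rot: [179.9, -0.0, 80.0]
force: [-0.2, 0.8, -0.3]
grip_width: 0.0252
grasp_force: 25.0
```

```bash
python3 -m jog '[{"dp":[0,0,0.15],"twist":0,"fingers":0.15},{"dp":[0,0,0.2],"twist":0,"fingers":0.15},{"dp":[0,0,0.2],"twist":0,"fingers":0.15},{"dp":[0,0,0.2],"twist":0,"fingers":0.15}]' 25
```

```text
time_s: 25.92
tool_pos: [0.673, 0.1196, 0.0247]
tool_rot: [179.9, -0.0, 80.0]
force: [-1.2, -0.1, 5.1]
grip_width: 0.0253
grasp_force: 25.0
```

Contact again, so I'll release, retreat up, and move aside to clear the view.

```bash
python3 -m jog '[{"dp":[0,0,0],"twist":0,"fingers":0.5},{"dp":[0,0,0],"twist":0,"fingers":0.8},{"dp":[0,0,0],"twist":0,"fingers":1},{"dp":[0,0,0],"twist":0,"fingers":1},{"dp":[0,0,-3],"twist":0,"fingers":1},{"dp":[0,0,-8],"twist":0,"fingers":1},{"dp":[0,0,-13],"twist":0,"fingers":1},{"dp":[0,0,-16],"twist":0,"fingers":1}]'
python3 -m jog '[{"dp":[3,-3,-1],"twist":0,"fingers":1},{"dp":[6,-6,-1],"twist":0,"fingers":1},{"dp":[9,-9,-1],"twist":0,"fingers":1},{"dp":[12,-12,-1],"twist":0,"fingers":1},{"dp":[15,-15,-1],"twist":0,"fingers":1},{"dp":[18,-18,-1],"twist":0,"fingers":1},{"dp":[18,-18,-1],"twist":0,"fingers":1},{"dp":[18,-18,-1],"twist":0,"fingers":1}]'
python3 - <<'E'
from h import *
c=env.read_camera('top'); cv2.imwrite('pics/top4.png',c['pixels'])
hsv=cv2.cvtColor(c['pixels'],cv2.COLOR_BGR2HSV)
P=pts(c,cv2.inRange(hsv,(40,100,50),(85,255,255))>0); B=pts(c,cv2.inRange(hsv,(100,120,60),(130,255,255))>0)
for n,x,y,z,P in(('L',.6315,-.1157,.115,P),('M',.6461,-.0322,.097,P),('S',.6595,.0463,.079,P),('T',.6725,.1199,.061,P),('blue',.4322,-.1809,.0762,B)):
    k=(abs(P[:,0]-x)<.035)&(abs(P[:,1]-y)<.035)&(abs(P[:,2]-z)<.012); T=P[k]
    if k.any(): print(n,k.sum(),((T.min(0)+T.max(0))/2-[x,y,z]).round(4),np.ptp(T,0).round(3))
E
```

```text
time_s: 26.92
tool_pos: [0.6734, 0.1193, 0.1868]
tool_rot: [179.8, -0.1, 80.0]
force: [-0.1, 0.3, 0.2]
grip_width: 0.0862
grasp_force: 0.0
time_s: 27.92
tool_pos: [0.5269, 0.3273, 0.1936]
tool_rot: [180.0, 0.0, 80.0]
force: [-0.2, -0.2, 0.8]
grip_width: 0.0871
grasp_force: 0.0
L 389 [-0.0001 -0.0019 -0.003 ] [0.042 0.043 0.017]
M 274 [ 0.0011  0.0008 -0.0034] [0.036 0.036 0.016]
S 187 [-0.0007  0.0004 -0.0032] [0.03  0.029 0.015]
T 121 [ 0.0007 -0.001  -0.003 ] [0.025 0.023 0.015]
blue 245 [ 0.      0.0002 -0.003 ] [0.032 0.033 0.015]
```

View pics/top4.png

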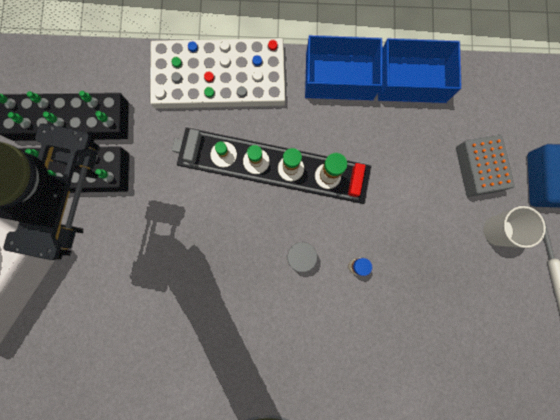

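All four bottles are upright and centred on their pads (caps at (335,164), (291,158), (255,153) and (221,148)), largest beside the red stop. The blue bottle has not moved, at (362,267). I'm handing the job in.

```bash
python3 -c "
from cell import env
print(env.sign_off())"
```

```text
the job is handed in; nothing more can be done
None
```

The job is handed in: all four green-capped bottles stand upright within about 2 mm of their pad centres, largest at the red stop, and the blue-capped bottle has not moved; it took about 28 s of robot time, and sign-off returned no verdict.

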